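# Close up the row of driver-bit blocks

## Robot

A 6-joint arm with a two-finger parallel gripper is mounted at the origin on the work surface. World frame = base frame: x ahead of the robot, y to its left, z up, the work surface at z = 0. Lengths are in m, angles in rad, forces in N, time in s.
With the tool pointing down it reaches from about 0.3 to 0.875 m from the base axis. Payload 6.4 kg.
Tool frame: the origin (TCP) lies midway between the tips of the shut fingers; the grasp point (between the pads) lies ctrl.grip_point_offset behind it (ctrl.grip_point_offset is the distance from the TCP to the grasp point, in m); z points along the fingers, y is the direction in which the jaws open and shut (so a half turn about z gives the same grasp; the last joint's range is limited). The gripper opens to 85 mm and grips with 20 to 120 N. Pads are 22 mm wide; open, the fingers measure 114 mm over their backs; the gripper's body (76 mm by 85 mm) begins 54 mm behind the grasp point. The pads swing forward as they close: fully open they stand 13 mm farther back than shut.
Start: joints at [-1.516, 0.181, 1.607, -0, 1.354, -0.206], TCP at [0.148, -0.556, 0.231] pointing down, gripper open.
Joint ranges: [-2.99, 2.99], [-0.89, 2.07], [0.3, 2.58], [-1.14, 4.28], [0, 2.63], [-3.12, 3.12]. Speed limits (rad/s): [2.57, 2.57, 3.01, 3.14, 3.14, 3.14].

## Interface

Orientations are given as a unit quaternion [w, x, y, z].
In Python, from bench import ctrl, viewer gives the robot as it stands.
- The arm moves only by the shell command python3 -m handwheel 'ROWS' [OPENING]. ROWS is JSON, a list of rows, each an object with "travel": the shift along the tool's x, y, z as a fraction of full scale, a list of three; "dr": the turn, a rotation vector about the tool's x, y, z as a fraction of full scale, a list of three. A call has 1 to 20 rows; each row shifts and turns the pose as measured when the row begins, along the tool's axes as they then stand; what a row does not reach is not made up. Full scale, the value 1, is 150 mm for a shift and 30 degrees for a turn. A row lasts 1/12 s, in which the tool goes at most 41.7 mm and 7.16 degrees, less where a joint would pass 70% of its speed; a pose out of reach is approached as far as the arm can. A call with a number of a shift or a turn outside -1 to 1 is refused whole. A call with a gripper value outside its range is refused whole. OPENING is the opening, from -1 (shut) to 1 (fully open), set as the call begins (- or left out, the last holds). The fingers move at their own pace and stop on an object; the grip force is fixed at half the most. Time passes only in rows, so rows that do not move let the fingers close. It gives the time, the measured TCP pose, the force and the opening at its end, in the units of the state.
- ctrl.get_obs(): the state, without advancing time (a new reading comes with each control period).
- viewer.camera(name): name is "scene" or "side" or "wrist"; returns the picture (400x640x3 uint8, red, green, blue); there is no depth.
- viewer.get_calibration(name): a dict with "camera_matrix" (3x3 intrinsics, pixels), "k1" (the pictures are not rectified: a ray, as slopes to the right and down, at radius r is drawn at 1 + k1 r^2 times it, then the intrinsics apply), "R" (3x3) and "t" (3): a world point X has camera coordinates R X + t. Camera axes: x right, y down, z forward; pixel columns grow to the right and rows downward; lengths in m; the calibration is good to about 2 mm. A picture is of the moment at which its call begins: read the wrist's pose just before it. get_calibration takes no time and is no camera call; for the wrist camera it gives the pose at the moment of the call.
- ctrl.hand_in(): hands the job in, once; it reports no verdict.
The state is a dict: "time_s": time; "q": joint angles; "dq": joint speeds; "joint_efforts": joint torques, N m; "eef_pos": TCP position; "eef_rot": TCP orientation; "wrist_force": force on the tool from outside, world axes, zero at the start; "torque": the same for the moment, N m; "opening": opening from 0.0 (shut) to 1.0 (fully open).
Only numpy, scipy, OpenCV 4.12 (cv2) and the standard library are available. Lean on these libraries where they do the work, as an engineer would, in place of code of your own. Each camera call takes 0.05 s, during which the arm holds its last target. There are 200 camera calls.

## Task

Close up the row of driver-bit blocks along the low aluminium fence bar: the longest block against the birch stop block that is fixed at one end of the bar, then the middle one, then the shortest, each with its long side flush against the robot's side of the bar and its end butted tight against its neighbour, leaving no gaps. Keep the blocks upright so that no bits fall out, and leave the mug of dowels, the clear hardware box, the glue bottle and the mallet where they are.

Things in the scene. Friction and masses are not known exactly. Their poses are not given: they have to be found in the camera images.
- fence: aluminium bar fixed to the desk, 356 mm long (own y), 12 mm thick, 15 mm high. Origin: on the desk, on the row's centre line, at mid length; own x points away from the robot; the bar fills own x = 22 to 34 mm, so a 44 mm deep block flush against it has its origin at own x = 0. No floor plate: the blocks stand on the desk
- stop: birch stop block without bits fixed to the desk at one end of the fence (either end, at own y = +162.5 or -162.5 mm of the fence), 30 mm long along the fence, 44 mm deep, 50 mm high, two dark screw heads on top; its inner face is 147.5 mm from the fence's middle. Origin: centre of its underside
- knob: round steel clamp knob fixed to the desk at the other end of the fence, 28 mm diameter, 22 mm high. Origin: centre of its underside
- long_block: loose solid birch block 100 mm long (own y axis), 44 mm deep (own x axis), 50 mm high, with a row of 5 steel driver bits standing along the middle of its top, 17 mm proud of it; the same either way round; about 190 g. Origin: centre of its underside, z up
- mid_block: loose solid birch block 75 mm long (own y axis), 44 mm deep (own x axis), 50 mm high, with a row of 3 steel driver bits standing along the middle of its top, 17 mm proud of it; the same either way round; about 140 g. Origin: centre of its underside, z up
- short_block: loose solid birch block 50 mm long (own y axis), 44 mm deep (own x axis), 50 mm high, with a row of 2 steel driver bits standing along the middle of its top, 17 mm proud of it; the same either way round; about 95 g. Origin: centre of its underside, z up
- mug: bystander: white ceramic mug, 76 mm diameter, 88 mm high, handle to own +y reaching 63 mm from the axis, loose on the desk, holding wooden dowels that reach 160 mm above the desk and stay within 40 mm of the axis. Origin: centre of its underside
- hardware_box: bystander: closed transparent box with a hinged lid, full of zinc hardware, 92 (own x, with hinge and clasp 100) x 72 x 36 mm high, loose on the desk. Origin: centre of its underside
- glue: bystander: white glue bottle, 52 mm diameter, 150 mm high, loose on the desk. Origin: centre of its underside
- mallet: bystander: wooden mallet lying on the desk beyond the fence; head 110 (own x) x 70 (own y) x 60 mm high, round handle 23 mm thick along own +y from the head to 260 mm from the origin, its axis 30 mm above the desk. Origin: centre of the head's underside
There are look-alikes about, which are no part of the job. What is shaped like the mid_block but pink is not meant. Leave any orange look-alike of the short_block alone.

How it is judged:
At the end, for the whole second after the job is handed in: The long block stands against the stop block, the middle block against the long one and the short block against the middle one, each gap under 2.5 mm; every block is within 2.5 mm of flush with the fence bar, parallel to it within 0.04 rad, upright on the desk, released and at rest (horizontal distance between long_block and stop below 0.0675 m and horizontal distance between mid_block and long_block below 0.09 m and horizontal distance between short_block and mid_block below 0.065 m and x of long_block in the frame of fence between -0.0025 and 0.0025 m and y of long_block in the frame of fence between -0.15 and 0.15 m and angle between the y axis of each of long_block, mid_block, short_block and the y axis of fence, either way round below 0.04 rad and angle between each of long_block, mid_block, short_block's own z axis and vertical below 0.05 rad and height (world z) of each of long_block, mid_block, short_block below 0.003 m and linear speed of each of long_block, mid_block, short_block below 0.01 m/s and x of mid_block in the frame of fence between -0.0025 and 0.0025 m and y of mid_block in the frame of fence between -0.15 and 0.15 m and x of short_block in the frame of fence between -0.0025 and 0.0025 m and y of short_block in the frame of fence between -0.15 and 0.15 m); the robot touches nothing.
It fails at once if a bit block is tipped over (more than 35 degrees), so that its bits would fall out (angle between any of long_block, mid_block, short_block's own z axis and vertical above 0.6 rad).
It fails at once if the mug of dowels is pushed more than 15 mm or tipped (distance of mug from where it was at the start of the episode above 0.015 m or angle between mug's own z axis and vertical above 0.25 rad).
It fails at once if the hardware box is pushed more than 15 mm or tipped (distance of hardware_box from where it was at the start of the episode above 0.015 m or angle between hardware_box's own z axis and vertical above 0.25 rad).
It fails at once if the glue bottle is pushed more than 15 mm or tipped (distance of glue from where it was at the start of the episode above 0.015 m or angle between glue's own z axis and vertical above 0.25 rad).
It fails at once if the mallet is pushed more than 15 mm or tipped (distance of mallet from where it was at the start of the episode above 0.015 m or angle between mallet's own z axis and vertical above 0.25 rad).
It also fails if it takes over 72 s, if anything falls off the work surface, if the arm or the gripper's body presses on something with over 40 N, if the wrist force passes 120 N, or if a joint passes its speed limit or range.

## Working session

There is one attempt and no reset: what is moved stays moved. The work goes in short steps, Python scripts to look and compute and a shell command to move; the robot and the scene stay as the last step left them, time stands still between calls to the robot, and variables do not carry over. Pictures are saved under pics/ and viewed, about 8 in all and at most 12, crops included, and the job is handed in when it is done.

```bash
ls; mkdir -p pics
cat > h.py <<'E'
import numpy as np, cv2
from bench import ctrl, viewer
def snap(n,f):
    c=viewer.get_calibration(n); im=viewer.camera(n)
    cv2.imwrite('pics/'+f,cv2.cvtColor(im,cv2.COLOR_RGB2BGR)); np.savez('pics/'+f+'.npz',**{k:np.array(v) for k,v in c.items()})
    return im
def load(f): return cv2.imread('pics/'+f), dict(np.load('pics/'+f+'.npz'))
def ray(c,uv):
    K=c['camera_matrix']; uv=np.atleast_2d(uv).astype(float)
    d=np.c_[(uv[:,0]-K[0,2])/K[0,0],(uv[:,1]-K[1,2])/K[1,1]]
    u=d.copy()
    for _ in range(20): u=d/(1+c['k1']*(u**2).sum(1,keepdims=True))
    D=np.c_[u,np.ones(len(u))]@c['R']
    return -c['R'].T@c['t'], D
def plane(c,uv,z):
    o,D=ray(c,uv); return o+D*((z-o[2])/D[:,2])[:,None]
def proj(c,X):
    P=np.atleast_2d(X)@c['R'].T+c['t']; s=P[:,:2]/P[:,2:]; s=s*(1+c['k1']*(s**2).sum(1,keepdims=True))
    K=c['camera_matrix']; return np.c_[s[:,0]*K[0,0]+K[0,2],s[:,1]*K[1,1]+K[1,2]]
E
python3 - <<'E'
from h import *
a=snap('scene','s0.png');b=snap('side','d0.png');
cv2.imwrite('pics/w0.png',snap('wrist','w0.png')[:,:,::-1])
for n in('scene','side','wrist'):
    c=viewer.get_calibration(n);print(n,np.round(-c['R'].T@c['t'],3),c['k1'],c['camera_matrix'][0][0],np.round(c['R'],2).tolist())
o=ctrl.get_obs();print(o['eef_pos'],o['eef_rot'],o['opening'],ctrl.grip_point_offset)
E
```

```text
pics
scene [0.967 0.531 0.715] 0.014742297040947334 418.242500757019 [[-0.82, 0.57, 0.01], [0.4, 0.6, -0.69], [-0.4, -0.57, -0.72]]
side [0.048 0.886 0.735] -0.14073640647722946 474.16016067758477 [[-0.85, -0.52, 0.01], [-0.3, 0.48, -0.83], [0.43, -0.71, -0.56]]
wrist [ 0.22  -0.536  0.374] -0.03125472643863074 328.79689000304745 [[0.26, -0.97, -0.0], [-0.92, -0.25, 0.29], [-0.28, -0.07, -0.96]]
[ 0.14825503 -0.55511614  0.23057708] [-6.85441598e-04  9.91510070e-01  1.30028107e-01  4.98940516e-05] 0.9989431811000162 0.0187
```

View pics/s0.png

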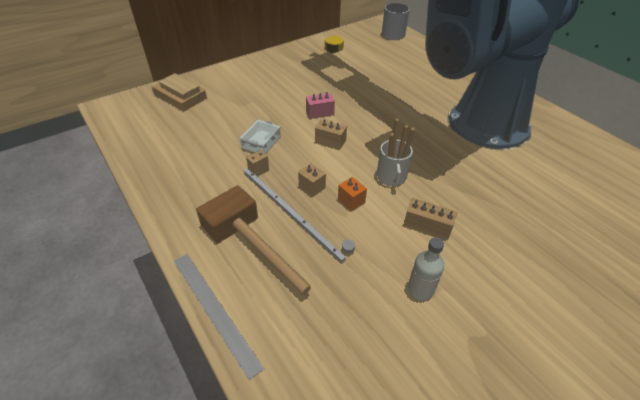

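View pics/d0.png

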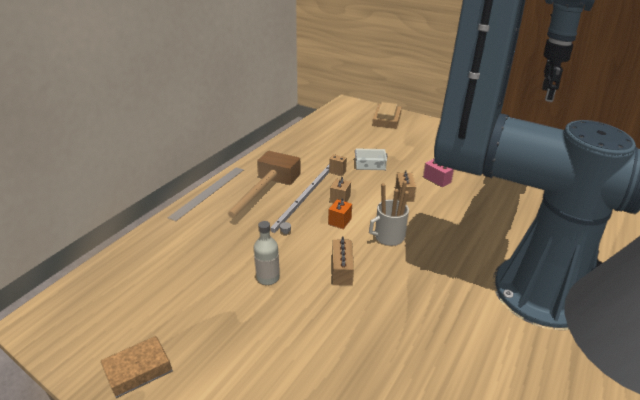

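The scene view shows the stop at (258,162), the knob at (348,247), and the bar between them. The blocks are mid (331,133), short (312,180) and long (430,218). The look-alikes are orange (352,193) and pink (321,106). The mug is at (394,165), the box at (261,137) and the glue at (425,275).

Run:
```python
from h import *
_,s=load('s0.png');_,d=load('d0.png')
def tri(a,b):
    o1,D1=ray(s,a);o2,D2=ray(d,b);A=np.c_[D1[0],-D2[0]];t=np.linalg.lstsq(A,o2-o1,rcond=None)[0]
    p,q=o1+D1[0]*t[0],o2+D2[0]*t[1];return np.round((p+q)/2,3),round(np.linalg.norm(p-q),4)
for n,a,b in [('stop',(257,154),(338,158)),('knob',(348,243),(285,226)),('long',(431,206),(343,245)),('short',(312,171),(341,186)),('mid',(332,125),(406,177)),('orange',(352,185),(340,208)),('pink',(321,98),(439,167)),('glue',(436,243),(264,228))]: print(n,*tri(a,b))
for n,uv,z in [('fence ends',[(247,171),(342,258)],.015),('mug base',[(392,182)],0),('box',[(261,134)],.036),('handle',[(306,290),(238,228)],.03),('head',[(200,209),(230,190),(256,206)],.06)]: print(n,np.round(plane(s,uv,z),3).tolist())
```

```text
stop [ 0.642 -0.192  0.049] 0.0064
knob [0.607 0.131 0.019] 0.0055
long [0.423 0.173 0.065] 0.0028
short [ 0.562 -0.071  0.045] 0.0075
mid [ 0.423 -0.184  0.056] 0.0008
orange [0.513 0.02  0.045] 0.0085
pink [ 0.369 -0.311  0.046] 0.0064
glue [0.545 0.287 0.141] 0.0061
fence ends [[0.674, -0.191, 0.015], [0.637, 0.149, 0.015]]
mug base [[0.391, 0.027, 0.0]]
box [[0.586, -0.277, 0.036]]
handle [[0.743, 0.178, 0.03], [0.78, -0.028, 0.03]]
head [[0.83, -0.095, 0.06], [0.753, -0.111, 0.06], [0.729, -0.037, 0.06]]
```

```bash
python3 -m handwheel 2>&1 | head
python3 - <<'E'
import cv2
a=cv2.imread('pics/s0.png')[85:305,235:465];cv2.imwrite('pics/s0c.png',cv2.resize(a,None,fx=2.7,fy=2.7,interpolation=cv2.INTER_CUBIC))
E
```

```text
invalid input
```

View pics/s0c.png

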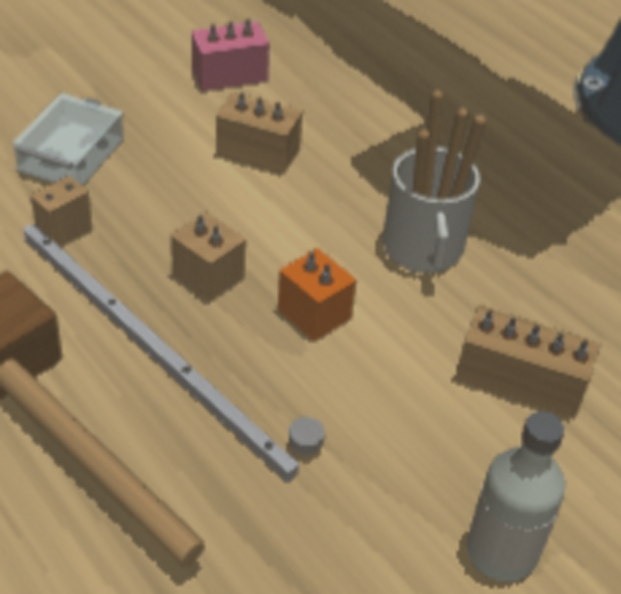

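The crop confirms which block is which. Next I raise the wrist camera over the work area for one measuring view.

```bash
python3 -m handwheel '[{"travel":[0,0,0],"dr":[0,0,0.146]},{"travel":[0,0,0],"dr":[0,0,0.146]},{"travel":[0.18,-0.176,-0.044],"dr":[0,0,0]},{"travel":[0.18,-0.176,-0.044],"dr":[0,0,0]},{"travel":[0.18,-0.176,-0.044],"dr":[0,0,0]},{"travel":[0.18,-0.176,-0.044],"dr":[0,0,0]},{"travel":[0.18,-0.176,-0.044],"dr":[0,0,0]},{"travel":[0.18,-0.176,-0.044],"dr":[0,0,0]},{"travel":[0.18,-0.176,-0.044],"dr":[0,0,0]},{"travel":[0.18,-0.176,-0.044],"dr":[0,0,0]},{"travel":[0.18,-0.176,-0.044],"dr":[0,0,0]},{"travel":[0.18,-0.176,-0.044],"dr":[0,0,0]},{"travel":[0.18,-0.176,-0.044],"dr":[0,0,0]},{"travel":[0.18,-0.176,-0.044],"dr":[0,0,0]},{"travel":[0.18,-0.176,-0.044],"dr":[0,0,0]},{"travel":[0.18,-0.176,-0.044],"dr":[0,0,0]},{"travel":[0.18,-0.176,-0.044],"dr":[0,0,0]},{"travel":[0.18,-0.176,-0.044],"dr":[0,0,0]},{"travel":[0.18,-0.176,-0.044],"dr":[0,0,0]},{"travel":[0.18,-0.176,-0.044],"dr":[0,0,0]}]' 1
python3 - <<'E'
from h import *
snap('wrist','w1.png'); im,c=load('w1.png'); print(np.round(c['R'],3).tolist(),-c['R'].T@c['t'],ctrl.get_obs()['eef_rot'])
cv2.imwrite('pics/w1v.png',cv2.resize(im,None,fx=1.25,fy=1.25,interpolation=cv2.INTER_CUBIC))
E
```

```text
time_s: 1.82
eef_pos: [0.5979, -0.0127, 0.3505]
eef_rot: [-0.005, 0.999, 0.043, -0.002]
wrist_force: [1.1, -1.4, 0.4]
opening: 0.999
[[0.087, -0.996, -0.009], [-0.952, -0.086, 0.293], [-0.293, -0.017, -0.956]] [ 0.67199094 -0.00704975  0.49349849] [-6.49968167e-03  9.98956750e-01  4.52001992e-02  3.26802409e-04]
```

View pics/w1v.png

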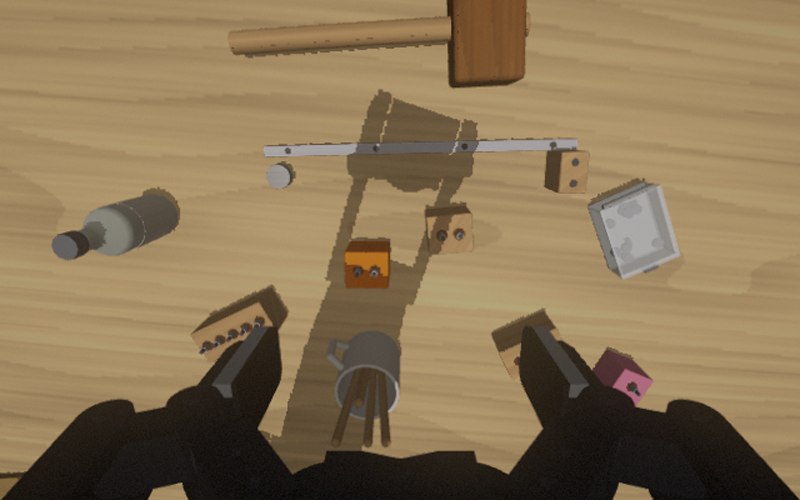

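The top view shows the bar from (265,151) to (577,144), with the stop at (567,171), the knob at (279,176) and the short block at (450,230). The long (235,325) and mid (525,345) blocks are partly behind the fingers. I need zoomed crops for the corners.

Run:
```python
from h import *
im,c=load('w1.png'); s,_=load('s0.png')
def z(a,x,y): return cv2.resize(a[y:y+60,x:x+80],(400,300),interpolation=cv2.INTER_CUBIC)
# tl short (w1 @320,155) ; tr stop (w1 @ 410,100); bl long (w1 @145,225) ; br mid (w1 @ 380,240)
cv2.imwrite('pics/m1.png',np.vstack([np.hstack([z(im,320,155),z(im,410,100)]),np.hstack([z(im,145,225),z(im,380,240)])]))
```

```text
(no output)
```

View pics/m1.png

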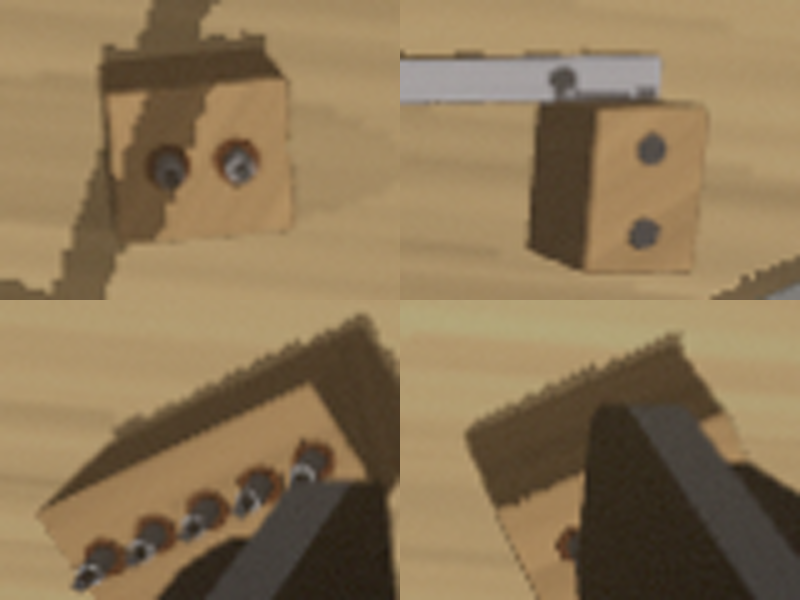

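Corner pixels, in mosaic coordinates at 5x:
- **Short block:** (107,93), (288,78), (292,230), (120,242)
- **Stop:** (598,107), (707,107), (690,271), (585,271)
- **Long block:** edge (38,512)–(310,384), centre bit (207,510)
- **Mid block:** edge (497,508)–(722,410)

Run:
```python
from h import *
im,c=load('w1.png')
def P(pts,ox,oy,z,sx=0,sy=0): return plane(c,[((x-sx+.5)/5-.5+ox,(y-sy+.5)/5-.5+oy) for x,y in pts],z)[:,:2]
def quad(n,p):
    l=[np.linalg.norm(p[i]-p[(i+1)%4])*1e3 for i in range(4)]
    print(n,'ctr',p.mean(0).round(4),'sides',np.round(l,1))
def ang(v): return round(float(np.degrees(np.arctan2(v[1],v[0]))),1)
s=P([(107,93),(288,78),(292,230),(120,242)],320,155,.05);quad('short',s);print('len dir',ang(s[0]-s[1]),ang(s[3]-s[2]))
t=P([(598,107),(707,107),(690,271),(585,271)],410,100,.05,400);quad('stop',t);print(ang(t[0]-t[1]),ang(t[0]-t[3]))
L=P([(38,512),(310,384)],145,225,.05,0,300);Lb=P([(105,556),(153,533),(207,510),(260,484),(314,458)],145,225,.05,0,300)
v=L[0]-L[1];print('long edge',L.round(4).tolist(),np.linalg.norm(v),ang(v),'bits',Lb.round(4).tolist(),ang(Lb[0]-Lb[-1]))
n=np.array([v[1],-v[0]])/np.linalg.norm(v);n*=-np.sign(n[0]);print('long ctr from edge',L.mean(0)+n*.022)
M=P([(497,508),(722,410)],380,240,.05,400,300);v=M[0]-M[1];n=np.array([v[1],-v[0]])/np.linalg.norm(v);n*=-np.sign(n[0])
print('mid edge',M.round(4).tolist(),np.linalg.norm(v),ang(v),'ctr',M.mean(0)+n*.022)
# fence
hsv=cv2.cvtColor(im,cv2.COLOR_BGR2HSV);m=((hsv[...,1]<45)).astype(np.uint8);m[:100]=0;m[135:]=0;m[:,:205]=0;m[:,470:]=0
n_,lab,st,_=cv2.connectedComponentsWithStats(m);print(st[1:][st[1:,4]>30].tolist())
lo=[];hi=[]
for x in range(220,460):
    y=np.where(m[:,x])[0]
    if len(y)>4: lo.append((x,y.min()-.5));hi.append((x,y.max()+.5))
for nm,q in(('far',lo),('near',hi)):
    w=plane(c,q,.015)[:,:2];f=cv2.fitLine(w.astype(np.float32),cv2.DIST_HUBER,0,1e-4,1e-4).ravel();f[:2]*=np.sign(f[1]);print(nm,f,'x at y=0',f[2]-f[3]*f[0]/f[1])
e=plane(c,[(211.5,120.5),(461.5,115)],.015);print('ends',e.round(4).tolist(),np.linalg.norm(e[0]-e[1]))
print('knob',plane(c,[(279/1.25,175/1.25)],.022))
```

```text
short ctr [ 0.5662 -0.0682] sides [49.6 43.4 48.4 42.9]
len dir 100.0 99.3
stop ctr [ 0.6453 -0.191 ] sides [28.9 43.2 28.6 43.1]
95.4 6.6
long edge [[0.4139, 0.2304], [0.4643, 0.1462]] 0.09813392681865862 120.9 bits [[0.4008, 0.2105], [0.4102, 0.1952], [0.4197, 0.1783], [0.43, 0.1619], [0.4403, 0.1454]] 121.2
long ctr from edge [0.42021713 0.17698773]
mid edge [[0.425, -0.1456], [0.4636, -0.2074]] 0.07290605339668305 122.0 ctr [ 0.42564268 -0.18816336]
[[211, 111, 251, 14, 2095], [216, 132, 13, 3, 32]]
far [-0.11203034  0.9937048   0.6593075  -0.01215111] x at y=0 0.6579376
near [-0.1115527   0.9937585   0.6499077  -0.03403766] x at y=0 0.6460869
ends [[0.6359, 0.1489, 0.015], [0.6746, -0.2032, 0.015]] 0.3541634797281101
knob [[0.61066385 0.12995494 0.022     ]]
```

```bash
cat >> h.py <<'E'
from scipy.spatial.transform import Rotation as Ro
n=np.array([.99375,.1118]);d=np.array([-.1118,.99375]);O=np.array([.6274,-.0303])
def F(a,b): return O+a*n+b*d
def go(x,y,z,yaw):
    o=ctrl.get_obs();R=Ro.from_quat(np.roll(o['eef_rot'],-1));a=np.radians(yaw)
    T=Ro.from_matrix(np.array([[np.cos(a),np.sin(a),0],[np.sin(a),-np.cos(a),0],[0,0,-1]]))
    D=np.array([x,y,z])-o['eef_pos'];rv=(R.inv()*T).as_rotvec(degrees=True)
    print('now',o['eef_pos'].round(4),'t',round(o['time_s'],2),'F',np.round([(o['eef_pos'][:2]-O)@n,(o['eef_pos'][:2]-O)@d],4),'f',np.round(o['wrist_force'],1),'open',round(o['opening'],3))
    print(' travel-first',(R.inv().apply(D)/.15).round(3),'dr',(rv/30).round(3),'travel-after-rot',(T.inv().apply(D)/.15).round(3))
E
python3 -c "
from h import *
go(.5662,-.0682,.13,99.65);print(ctrl.get_obs()['q'].round(2))"
```

```text
now [ 0.6013 -0.0074  0.3513] t 1.87 F [-0.0233  0.0257] f [-3.9  2.9  0.6] open 0.999
 travel-first [-0.272  0.402  1.47 ] dr [-0.017 -0.022 -3.149] travel-after-rot [-0.36  -0.299  1.476]
[-0.22  0.17  1.38  0.01  1.59  1.26]
```

```bash
python3 -m handwheel '[{"travel":[-0.045,0.067,0.245],"dr":[0,0,0]},{"travel":[-0.045,0.067,0.245],"dr":[0,0,0]},{"travel":[-0.045,0.067,0.245],"dr":[0,0,0]},{"travel":[-0.045,0.067,0.245],"dr":[0,0,0]},{"travel":[-0.045,0.067,0.245],"dr":[0,0,0]},{"travel":[-0.045,0.067,0.245],"dr":[0,0,0]},{"travel":[0,0,0],"dr":[0,0,-0.225]},{"travel":[0,0,0],"dr":[0,0,-0.225]},{"travel":[0,0,0],"dr":[0,0,-0.225]},{"travel":[0,0,0],"dr":[0,0,-0.225]},{"travel":[0,0,0],"dr":[0,0,-0.225]},{"travel":[0,0,0],"dr":[0,0,-0.225]},{"travel":[0,0,0],"dr":[0,0,-0.225]},{"travel":[0,0,0],"dr":[0,0,-0.225]},{"travel":[0,0,0],"dr":[0,0,-0.225]},{"travel":[0,0,0],"dr":[0,0,-0.225]},{"travel":[0,0,0],"dr":[0,0,-0.225]},{"travel":[0,0,0],"dr":[0,0,-0.225]},{"travel":[0,0,0],"dr":[0,0,-0.225]},{"travel":[0,0,0],"dr":[0,0,-0.225]}]' 1; python3 -c "
from h import *
go(.5662,-.0682,.018,99.65)"
```

```text
time_s: 3.53
eef_pos: [0.5626, -0.0632, 0.1128]
eef_rot: [-0.01, 0.61, 0.792, 0.005]
wrist_force: [0.6, 0.1, 0.8]
opening: 0.999
now [ 0.5626 -0.0632  0.1128] t 3.53 F [-0.0681 -0.0255] f [0.6 0.1 0.8] open 0.999
 travel-first [-0.052  0.018  0.631] dr [-0.012 -0.041  0.17 ] travel-after-rot [-0.037  0.018  0.632]
```

```bash
python3 -m handwheel '[{"travel":[0,0,0],"dr":[-0.012,-0.04,0.16]},{"travel":[-0.037,0.018,0],"dr":[0,0,0]},{"travel":[0,0,0.15],"dr":[0,0,0]},{"travel":[0,0,0.15],"dr":[0,0,0]},{"travel":[0,0,0.15],"dr":[0,0,0]},{"travel":[0,0,0.1],"dr":[0,0,0]},{"travel":[0,0,0],"dr":[0,0,0]}]' 1; python3 -c "
from h import *
go(.5662,-.0682,.018,99.65)"
```

```text
time_s: 4.12
eef_pos: [0.5689, -0.0709, 0.0284]
eef_rot: [0.001, 0.637, 0.771, 0.001]
wrist_force: [-0.0, 0.5, -0.4]
opening: 0.999
now [ 0.5689 -0.0709  0.0284] t 4.12 F [-0.0627 -0.0338] f [-0.   0.5 -0.4] open 0.999
 travel-first [ 0.021 -0.015  0.069] dr [0.006 0.001 0.042] travel-after-rot [ 0.021 -0.015  0.07 ]
```

```bash
python3 -m handwheel '[{"travel":[0.02,-0.015,0.065],"dr":[0,0,0.04]},{"travel":[0,0,0],"dr":[0,0,0]}]' 1; python3 -m handwheel '[{"travel":[0,0,0],"dr":[0,0,0]},{"travel":[0,0,0],"dr":[0,0,0]},{"travel":[0,0,0],"dr":[0,0,0]},{"travel":[0,0,0],"dr":[0,0,0]},{"travel":[0,0,0],"dr":[0,0,0]},{"travel":[0,0,0],"dr":[0,0,0]}]' -1; python3 -m handwheel '[{"travel":[0,0,-0.1],"dr":[0,0,0]},{"travel":[0,0,-0.15],"dr":[0,0,0]},{"travel":[0,0,-0.15],"dr":[0,0,0]},{"travel":[0,0,0],"dr":[0,0,0]}]' ; python3 -c "
from h import *
go(*F(-.003,.10),.08,96.42)"
```

```text
time_s: 4.28
eef_pos: [0.5659, -0.0688, 0.0177]
eef_rot: [0.0, 0.645, 0.764, 0.001]
wrist_force: [-1.1, 0.3, -0.2]
opening: 0.997
time_s: 4.78
eef_pos: [0.569, -0.0698, 0.022]
eef_rot: [0.004, 0.645, 0.764, 0.002]
wrist_force: [0.1, 0.4, -1.7]
opening: 0.51
time_s: 5.12
eef_pos: [0.5668, -0.0691, 0.0825]
eef_rot: [0.001, 0.645, 0.764, 0.001]
wrist_force: [1.6, -0.4, -0.3]
opening: 0.506
now [ 0.5668 -0.0691  0.0825] t 5.12 F [-0.0646 -0.0318] f [ 1.6 -0.4 -0.3] open 0.506
 travel-first [0.853 0.46  0.018] dr [0.008 0.001 0.11 ] travel-after-rot [0.878 0.411 0.016]
```

```bash
python3 -m handwheel '[{"travel":[0,0,0],"dr":[0.008,0,0.11]},{"travel":[0,0.2,0],"dr":[0,0,0]},{"travel":[0.1,0.2,0],"dr":[0,0,0]},{"travel":[0.2,0,0],"dr":[0,0,0]},{"travel":[0.2,0,0],"dr":[0,0,0]},{"travel":[0.2,0,0],"dr":[0,0,0]},{"travel":[0.17,0,0],"dr":[0,0,0]},{"travel":[0,0,0],"dr":[0,0,0]},{"travel":[0,0,0],"dr":[0,0,0]}]' ; python3 -c "
from h import *
go(*F(-.004,.10),.023,96.42)"
```

```text
time_s: 5.87
eef_pos: [0.6118, 0.0718, 0.0754]
eef_rot: [-0.001, 0.669, 0.743, -0.001]
wrist_force: [0.5, -0.6, -1.2]
opening: 0.507
now [0.6118 0.0718 0.0754] t 5.87 F [-0.0041  0.1032] f [ 0.5 -0.6 -1.2] open 0.507
 travel-first [-0.021  0.002  0.349] dr [-0.007 -0.    -0.013] travel-after-rot [-0.021  0.     0.349]
```

```bash
python3 -m handwheel '[{"travel":[-0.02,0,0.13],"dr":[0,0,-0.013]},{"travel":[0,0,0.13],"dr":[0,0,0]},{"travel":[0,0,0.08],"dr":[0,0,0]},{"travel":[0,0,0],"dr":[0,0,0]},{"travel":[0,0.02,0],"dr":[0,0,0]},{"travel":[0,0.02,0],"dr":[0,0,0]},{"travel":[0,0,0],"dr":[0,0,0]}]' ; python3 -c "
from h import *
go(*F(0,.10),.022,96.42)"
```

```text
time_s: 6.45
eef_pos: [0.6167, 0.0665, 0.0209]
eef_rot: [-0.003, 0.667, 0.745, -0.003]
wrist_force: [-1.0, 0.5, -1.0]
opening: 0.502
now [0.6167 0.0665 0.0209] t 6.45 F [0.0002 0.0974] f [-1.   0.5 -1. ] open 0.502
 travel-first [ 0.017 -0.001 -0.008] dr [-0.017 -0.001 -0.003] travel-after-rot [ 0.017 -0.001 -0.008]
```

```bash
python3 -m handwheel '[{"travel":[0,0.02,0],"dr":[0,0,0]},{"travel":[0,0.02,0],"dr":[0,0,0]}]' ; python3 -m handwheel '[{"travel":[0,0,0],"dr":[0,0,0]},{"travel":[0,0,0],"dr":[0,0,0]},{"travel":[0,0,0],"dr":[0,0,0]},{"travel":[0,0,0],"dr":[0,0,0]},{"travel":[0,0,-0.2],"dr":[0,0,0]},{"travel":[0,0,-0.25],"dr":[0,0,0]},{"travel":[0,0,-0.25],"dr":[0,0,0]},{"travel":[0,0,-0.25],"dr":[0,0,0]},{"travel":[0,0,-0.25],"dr":[0,0,0]}]' 0.6;  python3 -c "
from h import *
go(.4202,.177,.2,121.0);go(.42,.177,.018,121.0)"
```

```text
time_s: 6.62
eef_pos: [0.617, 0.0666, 0.0208]
eef_rot: [-0.008, 0.667, 0.745, -0.008]
wrist_force: [-13.0, -1.7, 9.1]
opening: 0.5
time_s: 7.37
eef_pos: [0.6194, 0.0662, 0.2021]
eef_rot: [-0.011, 0.668, 0.744, -0.01]
wrist_force: [0.8, -0.3, 0.6]
opening: 0.802
now [0.6194 0.0662 0.2021] t 7.37 F [0.0029 0.0968] f [ 0.8 -0.3  0.6] open 0.802
 travel-first [ 0.879 -1.239  0.054] dr [-0.055 -0.018 -0.825] travel-after-rot [ 1.317 -0.758  0.014]
now [0.6194 0.0662 0.2021] t 7.37 F [0.0029 0.0968] f [ 0.8 -0.3  0.6] open 0.802
 travel-first [ 0.875 -1.204  1.267] dr [-0.055 -0.018 -0.825] travel-after-rot [ 1.318 -0.759  1.227]
```

```bash
python3 -m handwheel '[{"travel":[0,0,0],"dr":[-0.05,-0.018,-0.19]},{"travel":[0,0,0],"dr":[0,0,-0.19]},{"travel":[0,0,0],"dr":[0,0,-0.19]},{"travel":[0,0,0],"dr":[0,0,-0.19]},{"travel":[0,0,0],"dr":[0,0,0]},{"travel":[0.215,-0.124,0],"dr":[0,0,0]},{"travel":[0.215,-0.124,0],"dr":[0,0,0]},{"travel":[0.215,-0.124,0],"dr":[0,0,0]},{"travel":[0.215,-0.124,0],"dr":[0,0,0]},{"travel":[0.215,-0.124,0],"dr":[0,0,0]},{"travel":[0.215,-0.124,0],"dr":[0,0,0]},{"travel":[0,0,0],"dr":[0,0,0]},{"travel":[0,0,0],"dr":[0,0,0]}]' 1;  python3 -c "
from h import *
go(.4202,.177,.018,121.0)
im=snap('wrist','w2.png')"
```

```text
time_s: 8.45
eef_pos: [0.4327, 0.1812, 0.2141]
eef_rot: [0.02, 0.512, 0.859, 0.007]
wrist_force: [1.3, -0.8, -0.1]
opening: 1.007
now [0.4327 0.1812 0.2141] t 8.45 F [-0.1698  0.232 ] f [ 1.3 -0.8 -0.1] open 1.007
 travel-first [ 0.049 -0.13   1.303] dr [ 0.062  0.052 -0.088] travel-after-rot [ 0.019 -0.086  1.307]
```

View pics/w2.png

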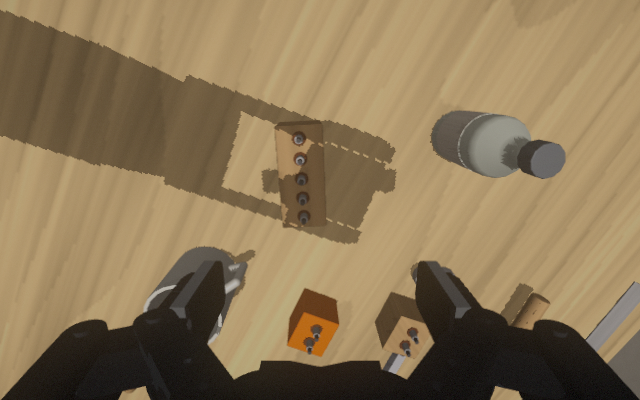

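The wrist view shows the long block clear of the mug and glue, with its bits at (299,140) to (304,218). I'll check its position from this view.

Run:
```python
from h import *
im,c=load('w2.png')
b=plane(c,[(299,141),(300,161),(301,180),(302,200),(304,218)],.055)[:,:2];print(b.round(4).tolist(),np.degrees(np.arctan2(*(b[0]-b[-1])[::-1])))
q=plane(c,[(277,124),(323,122),(327,226),(284,225)],.05)[:,:2];print(q.mean(0),[np.linalg.norm(q[i]-q[i-1]).round(4) for i in range(4)],np.degrees(np.arctan2(*(q[1]-q[2])[::-1])))
```

```text
[[0.4024, 0.2089], [0.4116, 0.1931], [0.4208, 0.1775], [0.4307, 0.1605], [0.4409, 0.145]] 121.04410831575586
[0.4213894  0.17998027] [np.float64(0.0983), np.float64(0.0416), np.float64(0.1016), np.float64(0.0429)] 120.86124696606046
```

```bash
python3 -m handwheel '[{"travel":[0,0,0],"dr":[0.06,0.05,-0.085]},{"travel":[0,0,0],"dr":[0,0,0]},{"travel":[0.01,-0.04,0.24],"dr":[0,0,0]},{"travel":[0.01,-0.04,0.24],"dr":[0,0,0]},{"travel":[0,0,0.22],"dr":[0,0,0]},{"travel":[0,0,0.2],"dr":[0,0,0]},{"travel":[0,0,0.15],"dr":[0,0,0]},{"travel":[0,0,0.08],"dr":[0,0,0]},{"travel":[0,0,0],"dr":[0,0,0]}]' 1;  python3 -c "
from h import *
go(.4203,.1775,.018,121.0)"
```

```text
time_s: 9.25
eef_pos: [0.4357, 0.1736, 0.0424]
eef_rot: [0.009, 0.505, 0.863, 0.006]
wrist_force: [-0.1, 0.8, 0.6]
opening: 0.999
now [0.4357 0.1736 0.0424] t 9.25 F [-0.1678  0.224 ] f [-0.1  0.8  0.6] open 0.999
 travel-first [ 0.075 -0.079  0.161] dr [ 0.036  0.02  -0.055] travel-after-rot [ 0.075 -0.074  0.163]
```

```bash
python3 -m handwheel '[{"travel":[0,0,0],"dr":[0.036,0.02,-0.05]},{"travel":[0.06,-0.065,0],"dr":[0,0,0]},{"travel":[0,0,0],"dr":[0,0,0]},{"travel":[0,0,0.1],"dr":[0,0,0]},{"travel":[0,0,0.05],"dr":[0,0,0]},{"travel":[0,0,0],"dr":[0,0,0]}]' 1;  python3 -c "
from h import *
go(.4203,.1775,.018,121.0)"
```

```text
time_s: 9.75
eef_pos: [0.4301, 0.1742, 0.0222]
eef_rot: [0.004, 0.499, 0.867, 0.002]
wrist_force: [1.1, 0.1, 0.1]
opening: 1.003
now [0.4301 0.1742 0.0222] t 9.75 F [-0.1732  0.2252] f [1.1 0.1 0.1] open 1.003
 travel-first [ 0.052 -0.045  0.027] dr [ 0.013  0.008 -0.027] travel-after-rot [ 0.053 -0.045  0.028]
```

```bash
python3 -m handwheel '[{"travel":[0.05,-0.045,0],"dr":[0.013,0.008,-0.025]},{"travel":[0.02,-0.02,0.02],"dr":[0,0,0]},{"travel":[0,0,0],"dr":[0,0,0]}]' 1;  python3 -c "
from h import *
go(.4203,.1775,.018,121.0)"; python3 -m handwheel '[{"travel":[0,0,0],"dr":[0,0,0]},{"travel":[0,0,0],"dr":[0,0,0]},{"travel":[0,0,0],"dr":[0,0,0]},{"travel":[0,0,0],"dr":[0,0,0]},{"travel":[0,0,0],"dr":[0,0,0]},{"travel":[0,0,0],"dr":[0,0,0]}]' -1;python3 -c "
from h import *
go(.4203,.1775,.018,121.0)"; python3 -m handwheel '[{"travel":[0,0,-0.15],"dr":[0,0,0]},{"travel":[0,0,-0.2],"dr":[0,0,0]},{"travel":[0,0,-0.2],"dr":[0,0,0]},{"travel":[0,0,-0.2],"dr":[0,0,0]},{"travel":[0,0,-0.1],"dr":[0,0,0]},{"travel":[0,0,0],"dr":[0,0,0]}]';python3 -c "
from h import *
go(*F(-.004,-.092),.12,96.42)"
```

```text
time_s: 10.0
eef_pos: [0.4174, 0.1784, 0.0204]
eef_rot: [0.001, 0.493, 0.87, 0.0]
wrist_force: [-0.4, 0.9, 0.2]
opening: 1.001
now [0.4174 0.1784 0.0204] t 10.0 F [-0.1853  0.2308] f [-0.4  0.9  0.2] open 1.001
 travel-first [-0.015  0.013  0.016] dr [ 0.003  0.002 -0.003] travel-after-rot [-0.015  0.013  0.016]
time_s: 10.5
eef_pos: [0.4187, 0.1789, 0.0222]
eef_rot: [0.002, 0.493, 0.87, 0.002]
wrist_force: [0.3, -0.4, -1.4]
opening: 0.505
now [0.4187 0.1789 0.0222] t 10.5 F [-0.184   0.2312] f [ 0.3 -0.4 -1.4] open 0.505
 travel-first [-0.014  0.004  0.028] dr [ 0.009  0.005 -0.002] travel-after-rot [-0.014  0.004  0.028]
time_s: 11.0
eef_pos: [0.4144, 0.178, 0.1516]
eef_rot: [-0.002, 0.493, 0.87, -0.002]
wrist_force: [0.1, 0.4, -1.8]
opening: 0.501
now [0.4144 0.178  0.1516] t 11.0 F [-0.1884  0.2308] f [ 0.1  0.4 -1.8] open 0.501
 travel-first [-2.468  0.228  0.206] dr [-0.01  -0.001  0.816] travel-after-rot [-2.152  1.229  0.211]
```

```bash
python3 -m handwheel '[{"travel":[0,0,0],"dr":[0,0,0.19]},{"travel":[0,0,0],"dr":[0,0,0.19]},{"travel":[0,0,0],"dr":[0,0,0.19]},{"travel":[0,0,0],"dr":[0,0,0.19]},{"travel":[0,0,0],"dr":[0,0,0]},{"travel":[-0.12,0.21,0],"dr":[0,0,0]},{"travel":[-0.12,0.21,0],"dr":[0,0,0]},{"travel":[-0.12,0.21,0],"dr":[0,0,0]},{"travel":[-0.12,0.21,0],"dr":[0,0,0]},{"travel":[-0.12,0.21,0],"dr":[0,0,0]},{"travel":[-0.25,0,0],"dr":[0,0,0]},{"travel":[-0.25,0,0],"dr":[0,0,0]},{"travel":[-0.25,0,0],"dr":[0,0,0]},{"travel":[-0.25,0,0],"dr":[0,0,0]},{"travel":[-0.25,0,0],"dr":[0,0,0]},{"travel":[0,0,0],"dr":[0,0,0]},{"travel":[0,0,0],"dr":[0,0,0]}]';python3 -c "
from h import *
go(*F(-.004,-.088),.09,96.42)"
```

```text
time_s: 12.42
eef_pos: [0.6077, -0.0877, 0.1225]
eef_rot: [-0.013, 0.645, 0.764, -0.01]
wrist_force: [-0.7, 0.2, -2.0]
opening: 0.505
now [ 0.6077 -0.0877  0.1225] t 12.42 F [-0.026  -0.0549] f [-0.7  0.2 -2. ] open 0.505
 travel-first [-0.23   0.141  0.211] dr [-0.06  -0.012  0.107] travel-after-rot [-0.221  0.146  0.217]
```

```bash
python3 -m handwheel '[{"travel":[0,0,0],"dr":[-0.06,-0.012,0.105]},{"travel":[0,0,0],"dr":[0,0,0]},{"travel":[-0.11,0.07,0.05],"dr":[0,0,0]},{"travel":[-0.1,0.06,0.05],"dr":[0,0,0]},{"travel":[0,0,0],"dr":[0,0,0]},{"travel":[0,0,0],"dr":[0,0,0]}]';python3 -c "
from h import *
go(*F(-.004,-.088),.024,96.42)"
```

```text
time_s: 12.92
eef_pos: [0.6279, -0.1126, 0.1013]
eef_rot: [-0.005, 0.66, 0.751, -0.002]
wrist_force: [0.4, 0.8, -1.8]
opening: 0.504
now [ 0.6279 -0.1126  0.1013] t 12.92 F [-0.0087 -0.0819] f [ 0.4  0.8 -1.8] open 0.504
 travel-first [-0.044  0.035  0.515] dr [-0.017 -0.01   0.033] travel-after-rot [-0.041  0.031  0.515]
```

```bash
python3 -m handwheel '[{"travel":[0,0,0],"dr":[-0.02,-0.012,0.033]},{"travel":[-0.03,0.025,0],"dr":[0,0,0]},{"travel":[0,0,0.15],"dr":[0,0,0]},{"travel":[0,0,0.15],"dr":[0,0,0]},{"travel":[0,0,0.1],"dr":[0,0,0]},{"travel":[0,0,0],"dr":[0,0,0]}]';python3 -c "
from h import *
go(*F(-.003,-.088),.0225,96.42)"
```

```text
time_s: 13.42
eef_pos: [0.6337, -0.1123, 0.0423]
eef_rot: [0.003, 0.663, 0.748, 0.001]
wrist_force: [-0.3, -0.4, -1.2]
opening: 0.504
now [ 0.6337 -0.1123  0.0423] t 13.42 F [-0.0029 -0.0822] f [-0.3 -0.4 -1.2] open 0.504
 travel-first [-0.038 -0.002  0.132] dr [0.011 0.006 0.016] travel-after-rot [-0.039 -0.001  0.132]
```

```bash
python3 -m handwheel '[{"travel":[0,0,0.08],"dr":[0.01,0.006,0.016]},{"travel":[0,0,0.05],"dr":[0,0,0]},{"travel":[0,0,0],"dr":[0,0,0]},{"travel":[-0.03,0,0],"dr":[0,0,0]},{"travel":[-0.03,0,0],"dr":[0,0,0]},{"travel":[0,0,0],"dr":[0,0,0]}]';python3 -c "
from h import *
go(*F(0,-.0955),.022,96.42)"
```

```text
time_s: 13.92
eef_pos: [0.6368, -0.1212, 0.0245]
eef_rot: [0.002, 0.666, 0.746, 0.001]
wrist_force: [0.5, -0.3, -1.2]
opening: 0.501
now [ 0.6368 -0.1212  0.0245] t 13.92 F [-0.0009 -0.0914] f [ 0.5 -0.3 -1.2] open 0.501
 travel-first [-0.027  0.006  0.017] dr [0.006 0.003 0.004] travel-after-rot [-0.027  0.006  0.016]
```

```bash
python3 -m handwheel '[{"travel":[-0.02,0,0.015],"dr":[0,0,0.004]},{"travel":[-0.02,0,0],"dr":[0,0,0]},{"travel":[-0.02,0,0],"dr":[0,0,0]}]';python3 -c "
from h import *
go(*F(0,-.0955),.022,96.42)";python3 -m handwheel '[{"travel":[-0.02,0.02,0],"dr":[0,0,0]},{"travel":[-0.015,0.02,0],"dr":[0,0,0]},{"travel":[-0.01,0.02,0],"dr":[0,0,0]}]';python3 -c "
from h import *
go(*F(0,-.0955),.022,96.42)"
```

```text
time_s: 14.17
eef_pos: [0.6377, -0.1245, 0.0233]
eef_rot: [-0.002, 0.667, 0.745, 0.004]
wrist_force: [-1.1, 14.5, 4.4]
opening: 0.504
now [ 0.6377 -0.1245  0.0233] t 14.17 F [-0.0003 -0.0947] f [-1.1 14.5  4.4] open 0.504
 travel-first [-0.005  0.002  0.009] dr [ 0.006 -0.017 -0.003] travel-after-rot [-0.005  0.002  0.009]
time_s: 14.42
eef_pos: [0.6379, -0.124, 0.0229]
eef_rot: [-0.015, 0.666, 0.746, 0.001]
wrist_force: [-13.7, 3.2, 10.4]
opening: 0.504
now [ 0.6379 -0.124   0.0229] t 14.42 F [-0.     -0.0943] f [-13.7   3.2  10.4] open 0.504
 travel-first [-0.008  0.     0.006] dr [-0.036 -0.043 -0.   ] travel-after-rot [-0.008  0.     0.006]
```

```bash
python3 -m handwheel '[{"travel":[0,0,0],"dr":[0,0,0]},{"travel":[0,0,0],"dr":[0,0,0]},{"travel":[0,0,0],"dr":[0,0,0]},{"travel":[0,0,0],"dr":[0,0,0]},{"travel":[0,0,-0.15],"dr":[0,0,0]},{"travel":[0,0,-0.25],"dr":[0,0,0]},{"travel":[0,0,-0.25],"dr":[0,0,0]},{"travel":[0,0,-0.25],"dr":[0,0,0]},{"travel":[0,0,-0.2],"dr":[0,0,0]},{"travel":[0,0,0],"dr":[-0.03,-0.04,-0.15]},{"travel":[0,0,0],"dr":[0,0,-0.2]},{"travel":[0,0,0],"dr":[0,0,-0.2]},{"travel":[0,0,0],"dr":[0,0,-0.2]},{"travel":[0,0,0],"dr":[0,0,0]},{"travel":[0,0,0],"dr":[0,0,0]}]' 0.6;  python3 -c "
from h import *
go(.4256,-.188,.2,122)"
```

```text
time_s: 15.67
eef_pos: [0.6459, -0.1325, 0.2027]
eef_rot: [0.007, 0.503, 0.864, 0.001]
wrist_force: [-0.6, -0.4, -0.4]
opening: 0.801
now [ 0.6459 -0.1325  0.2027] t 15.67 F [ 0.007  -0.1036] f [-0.6 -0.4 -0.4] open 0.801
 travel-first [ 0.403 -1.46  -0.   ] dr [ 0.018  0.022 -0.081] travel-after-rot [ 0.465 -1.442  0.018]
```

```bash
python3 -m handwheel '[{"travel":[0,0,0],"dr":[0.018,0.022,-0.075]},{"travel":[0,0,0],"dr":[0,0,0]},{"travel":[0.077,-0.235,0],"dr":[0,0,0]},{"travel":[0.077,-0.235,0],"dr":[0,0,0]},{"travel":[0.077,-0.235,0],"dr":[0,0,0]},{"travel":[0.077,-0.235,0],"dr":[0,0,0]},{"travel":[0.077,-0.235,0],"dr":[0,0,0]},{"travel":[0.077,-0.235,0],"dr":[0,0,0]},{"travel":[0,0,0],"dr":[0,0,0]},{"travel":[0,0,0],"dr":[0,0,0]}]' 1;  python3 -c "
from h import *
go(.4256,-.188,.1,122)
snap('wrist','w3.png')"
```

```text
time_s: 16.5
eef_pos: [0.4199, -0.1825, 0.1964]
eef_rot: [-0.001, 0.5, 0.866, -0.0]
wrist_force: [-0.6, 0.2, 0.9]
opening: 0.998
now [ 0.4199 -0.1825  0.1964] t 16.5 F [-0.2232 -0.1281] f [-0.6  0.2  0.9] open 0.998
 travel-first [-0.052  0.015  0.643] dr [-0.002 -0.003 -0.068] travel-after-rot [-0.051  0.013  0.643]
```

View pics/w3.png

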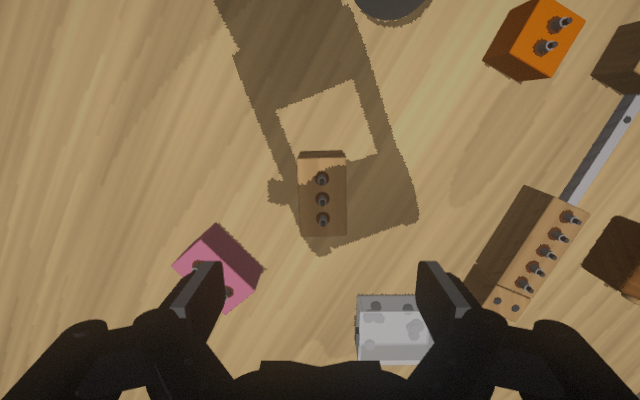

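Mid block bits are at (322,179), (323,199) and (323,219). The long block sits against the stop at (515,295).

Run:
```python
from h import *
im,c=load('w3.png')
q=plane(c,[(299,158),(347,158),(347,236),(300,236)],.05)[:,:2];m=q.mean(0);print(m,[np.linalg.norm(q[i]-q[i-1]).round(4) for i in range(4)],np.degrees(np.arctan2(*(q[1]-q[2])[::-1])))
b=plane(c,[(322,179),(323,199),(323,219)],.055)[:,:2];print(b.round(4).tolist(),np.degrees(np.arctan2(*(b[0]-b[-1])[::-1])))
go(*b[1],.018,121)
```

```text
[ 0.42641199 -0.18761937] [np.float64(0.0742), np.float64(0.0424), np.float64(0.0742), np.float64(0.0446)] 121.37338658607005
[[0.4157, -0.1716], [0.4258, -0.187], [0.4353, -0.2035]] 121.52161093285214
now [ 0.42   -0.1823  0.1962] t 16.55 F [-0.2231 -0.1279] f [-0.5 -0.2  0.8] open 0.998
 travel-first [-0.05   0.02   1.188] dr [-0.003 -0.005 -0.032] travel-after-rot [-0.047  0.017  1.188]
```

```bash
python3 -m handwheel '[{"travel":[-0.04,0.015,0],"dr":[0,0,-0.04]},{"travel":[0,0,0.2],"dr":[0,0,0]},{"travel":[0,0,0.24],"dr":[0,0,0]},{"travel":[0,0,0.22],"dr":[0,0,0]},{"travel":[0,0,0.2],"dr":[0,0,0]},{"travel":[0,0,0.12],"dr":[0,0,0]},{"travel":[0,0,0.06],"dr":[0,0,0]},{"travel":[0,0,0],"dr":[0,0,0]}]' 1;  python3 -c "
from h import *
go(.426,-.187,.018,121.4)"
```

```text
time_s: 17.22
eef_pos: [0.4402, -0.1913, 0.0368]
eef_rot: [0.007, 0.488, 0.873, -0.001]
wrist_force: [-0.2, 0.4, 1.4]
opening: 0.996
now [ 0.4402 -0.1913  0.0368] t 17.22 F [-0.204  -0.1391] f [-0.2  0.4  1.4] open 0.996
 travel-first [ 0.076 -0.066  0.124] dr [0.011 0.024 0.006] travel-after-rot [ 0.074 -0.066  0.126]
```

```bash
python3 -m handwheel '[{"travel":[0.07,-0.065,0],"dr":[0.011,0.024,0.006]},{"travel":[0.02,-0.02,0.07],"dr":[0,0,0]},{"travel":[0,0,0.04],"dr":[0,0,0]},{"travel":[0,0,0],"dr":[0,0,0]}]' 1;  python3 -c "
from h import *
go(.426,-.187,.018,121.4)"
```

```text
time_s: 17.55
eef_pos: [0.4241, -0.1866, 0.0205]
eef_rot: [-0.0, 0.488, 0.873, -0.0]
wrist_force: [0.5, -0.1, 0.3]
opening: 1.0
now [ 0.4241 -0.1866  0.0205] t 17.55 F [-0.2195 -0.1326] f [ 0.5 -0.1  0.3] open 1.0
 travel-first [-0.009  0.009  0.016] dr [-0.001 -0.001  0.007] travel-after-rot [-0.009  0.009  0.016]
```

```bash
python3 -m handwheel '[{"travel":[0,0,0],"dr":[0,0,0]},{"travel":[0,0,0],"dr":[0,0,0]},{"travel":[0,0,0],"dr":[0,0,0]},{"travel":[0,0,0],"dr":[0,0,0]},{"travel":[0,0,0],"dr":[0,0,0]},{"travel":[0,0,0],"dr":[0,0,0]}]' -1;python3 -c "
from h import *
go(.426,-.187,.018,121.4)"; python3 -m handwheel '[{"travel":[0,0,-0.15],"dr":[0,0,0]},{"travel":[0,0,-0.2],"dr":[0,0,0]},{"travel":[0,0,-0.2],"dr":[0,0,0]},{"travel":[0,0,-0.2],"dr":[0,0,0]},{"travel":[0,0,-0.1],"dr":[0,0,0]},{"travel":[0,0,0],"dr":[0,0,0.18]},{"travel":[0,0,0],"dr":[0,0,0.19]},{"travel":[0,0,0],"dr":[0,0,0.19]},{"travel":[0,0,0],"dr":[0,0,0.19]},{"travel":[0,0,0],"dr":[0,0,0]},{"travel":[0,0,0],"dr":[0,0,0]}]';python3 -c "
from h import *
go(*F(-.004,.006),.12,96.42)"
```

```text
time_s: 18.05
eef_pos: [0.4269, -0.1885, 0.0244]
eef_rot: [0.003, 0.488, 0.873, -0.001]
wrist_force: [-0.2, -0.4, -2.9]
opening: 0.503
now [ 0.4269 -0.1885  0.0244] t 18.05 F [-0.2169 -0.1348] f [-0.2 -0.4 -2.9] open 0.503
 travel-first [ 0.012 -0.     0.042] dr [0.003 0.011 0.008] travel-after-rot [ 0.011 -0.     0.042]
time_s: 18.97
eef_pos: [0.4241, -0.1862, 0.1573]
eef_rot: [0.001, 0.654, 0.756, -0.0]
wrist_force: [-0.5, 0.8, -1.9]
opening: 0.51
now [ 0.4241 -0.1862  0.1573] t 18.97 F [-0.2195 -0.1322] f [-0.5  0.8 -1.9] open 0.51
 travel-first [0.875 1.465 0.248] dr [0.002 0.003 0.061] travel-after-rot [0.921 1.437 0.248]
```

```bash
python3 -m handwheel '[{"travel":[0,0,0],"dr":[0,0,0.058]},{"travel":[0.12,0.21,0],"dr":[0,0,0]},{"travel":[0.14,0.21,0.02],"dr":[0,0,0]},{"travel":[0.14,0.21,0.04],"dr":[0,0,0]},{"travel":[0.14,0.21,0.04],"dr":[0,0,0]},{"travel":[0.14,0.21,0.04],"dr":[0,0,0]},{"travel":[0.14,0.21,0.04],"dr":[0,0,0]},{"travel":[0.06,0.1,0],"dr":[0,0,0]},{"travel":[0,0,0],"dr":[0,0,0]},{"travel":[0,0,0],"dr":[0,0,0]}]';python3 -c "
from h import *
go(*F(-.004,.004),.09,96.42)"
```

```text
time_s: 19.8
eef_pos: [0.6166, -0.0237, 0.1246]
eef_rot: [-0.001, 0.656, 0.754, -0.002]
wrist_force: [-0.9, -0.4, -2.5]
opening: 0.502
now [ 0.6166 -0.0237  0.1246] t 19.8 F [-0.01    0.0078] f [-0.9 -0.4 -2.5] open 0.502
 travel-first [-0.026  0.04   0.23 ] dr [-0.007  0.002  0.05 ] travel-after-rot [-0.025  0.04   0.231]
```

```bash
python3 -m handwheel '[{"travel":[0,0,0],"dr":[-0.007,0,0.047]},{"travel":[-0.02,0.03,0],"dr":[0,0,0]},{"travel":[0,0,0.13],"dr":[0,0,0]},{"travel":[0,0,0.18],"dr":[0,0,0]},{"travel":[0,0,0.15],"dr":[0,0,0]},{"travel":[0,0,0.06],"dr":[0,0,0]},{"travel":[0,0,0],"dr":[0,0,0]}]';python3 -c "
from h import *
go(*F(-.002,.000),.0245,96.42)"
```

```text
time_s: 20.38
eef_pos: [0.6207, -0.0336, 0.047]
eef_rot: [0.003, 0.667, 0.745, 0.0]
wrist_force: [-1.2, 1.0, -1.3]
opening: 0.502
now [ 0.6207 -0.0336  0.047 ] t 20.38 F [-0.007  -0.0025] f [-1.2  1.  -1.3] open 0.502
 travel-first [0.017 0.033 0.15 ] dr [ 0.007  0.007 -0.005] travel-after-rot [0.017 0.033 0.15 ]
```

```bash
python3 -m handwheel '[{"travel":[0.01,0.01,0.07],"dr":[0.007,0.007,-0.005]},{"travel":[0,0,0.07],"dr":[0,0,0]},{"travel":[0,0,0],"dr":[0,0,0]},{"travel":[-0.02,0.01,0],"dr":[0,0,0]},{"travel":[-0.02,0,0],"dr":[0,0,0]},{"travel":[0,0,0],"dr":[0,0,0]}]';python3 -c "
from h import *
go(*F(0,-.0117),.0245,96.42)"
```

```text
time_s: 20.88
eef_pos: [0.6262, -0.0399, 0.0279]
eef_rot: [0.001, 0.667, 0.745, 0.001]
wrist_force: [-0.3, 2.0, -2.5]
opening: 0.505
now [ 0.6262 -0.0399  0.0279] t 20.88 F [-0.0022 -0.0094] f [-0.3  2.  -2.5] open 0.505
 travel-first [-0.015  0.015  0.023] dr [ 0.007  0.001 -0.003] travel-after-rot [-0.015  0.015  0.023]
```

```bash
python3 -m handwheel '[{"travel":[0,0,0.025],"dr":[0.005,0,-0.003]},{"travel":[-0.02,0.01,0],"dr":[0,0,0]},{"travel":[-0.02,0.01,0],"dr":[0,0,0]},{"travel":[-0.02,0,0],"dr":[0,0,0]}]';python3 -c "
from h import *
go(*F(0,-.0117),.0245,96.42)";python3 -m handwheel '[{"travel":[-0.02,0.02,0],"dr":[0,0,0]},{"travel":[-0.015,0.02,0],"dr":[0,0,0]},{"travel":[-0.01,0.02,0],"dr":[0,0,0]}]';python3 -c "
from h import *
go(*F(0,-.0117),.0245,96.42)"
```

```text
time_s: 21.22
eef_pos: [0.6272, -0.0396, 0.0247]
eef_rot: [-0.007, 0.666, 0.746, 0.003]
wrist_force: [-0.1, 12.8, 2.4]
opening: 0.499
now [ 0.6272 -0.0396  0.0247] t 21.22 F [-0.0012 -0.0092] f [-0.1 12.8  2.4] open 0.499
 travel-first [-0.016  0.008  0.001] dr [-0.01  -0.026  0.   ] travel-after-rot [-0.016  0.008  0.001]
time_s: 21.47
eef_pos: [0.6286, -0.0392, 0.0243]
eef_rot: [-0.017, 0.666, 0.746, -0.001]
wrist_force: [-16.4, 2.2, 12.2]
opening: 0.506
now [ 0.6286 -0.0392  0.0243] t 21.47 F [ 0.0002 -0.0089] f [-16.4   2.2  12.2] open 0.506
 travel-first [-0.018 -0.002 -0.002] dr [-0.047 -0.046  0.004] travel-after-rot [-0.018 -0.001 -0.002]
```

```bash
python3 -m handwheel '[{"travel":[0,0,0],"dr":[0,0,0]},{"travel":[0,0,0],"dr":[0,0,0]},{"travel":[0,0,0],"dr":[0,0,0]},{"travel":[0,0,0],"dr":[0,0,0]},{"travel":[0,0,-0.15],"dr":[0,0,0]},{"travel":[0,0,-0.25],"dr":[0,0,0]},{"travel":[0,0,-0.2],"dr":[0,0,0]},{"travel":[0,0,0],"dr":[-0.045,-0.045,0]},{"travel":[0.22,0,0],"dr":[0,0,0]},{"travel":[0.22,0,0],"dr":[0,0,0]},{"travel":[0.2,0,0],"dr":[0,0,0]},{"travel":[0,0,0],"dr":[0,0,0]},{"travel":[0,0,0],"dr":[0,0,0]}]' 0.6;  python3 -c "
from h import *
go(*F(0,.098),.022,96.42)"
```

```text
time_s: 22.55
eef_pos: [0.6268, 0.0524, 0.1237]
eef_rot: [0.008, 0.667, 0.745, 0.003]
wrist_force: [0.2, 0.3, 0.3]
opening: 0.799
now [0.6268 0.0524 0.1237] t 22.55 F [0.0086 0.0822] f [0.2 0.3 0.3] open 0.799
 travel-first [ 0.111 -0.068  0.676] dr [ 0.031  0.016 -0.003] travel-after-rot [ 0.105 -0.057  0.678]
```

```bash
python3 -m handwheel '[{"travel":[0,0,0],"dr":[0.03,0.016,-0.003]},{"travel":[0.09,-0.05,0],"dr":[0,0,0]},{"travel":[0,0,0],"dr":[0,0,0]},{"travel":[0,0,0.15],"dr":[0,0,0]},{"travel":[0,0,0.18],"dr":[0,0,0]},{"travel":[0,0,0.12],"dr":[0,0,0]},{"travel":[0,0,0],"dr":[0,0,0]}]' 0.8;  python3 -c "
from h import *
go(*F(0,.098),.022,96.42)"
```

```text
time_s: 23.13
eef_pos: [0.6208, 0.0609, 0.0567]
eef_rot: [0.002, 0.668, 0.744, 0.001]
wrist_force: [-0.7, 0.5, 0.8]
opening: 0.896
now [0.6208 0.0609 0.0567] t 23.13 F [0.0036 0.0914] f [-0.7  0.5  0.8] open 0.896
 travel-first [ 0.044 -0.025  0.231] dr [ 0.01   0.003 -0.008] travel-after-rot [ 0.044 -0.024  0.231]
```

```bash
python3 -m handwheel '[{"travel":[0.04,-0.02,0],"dr":[0.01,0.003,-0.008]},{"travel":[0,0,0.1],"dr":[0,0,0]},{"travel":[0,0,0.1],"dr":[0,0,0]},{"travel":[0,0,0.04],"dr":[0,0,0]},{"travel":[0,0,0],"dr":[0,0,0]}]' 0.8;  python3 -c "
from h import *
go(*F(0,.098),.022,96.42)"
```

```text
time_s: 23.55
eef_pos: [0.6186, 0.0653, 0.0222]
eef_rot: [0.001, 0.667, 0.745, 0.0]
wrist_force: [-0.0, 0.6, -0.1]
opening: 0.899
now [0.6186 0.0653 0.0222] t 23.55 F [0.0019 0.096 ] f [-0.   0.6 -0.1] open 0.899
 travel-first [ 0.013 -0.013  0.001] dr [ 0.003  0.    -0.004] travel-after-rot [ 0.013 -0.013  0.002]
```

```bash
python3 -m handwheel '[{"travel":[0,-0.01,0],"dr":[0,0,0]},{"travel":[0,0,0],"dr":[0,0,0]},{"travel":[0,0,0],"dr":[0,0,0]},{"travel":[0,0,0],"dr":[0,0,0]},{"travel":[0,0,0],"dr":[0,0,0]},{"travel":[0,0,0],"dr":[0,0,0]},{"travel":[-0.06,0,0],"dr":[0,0,0]},{"travel":[-0.06,0,0],"dr":[0,0,0]},{"travel":[-0.06,0,0],"dr":[0,0,0]},{"travel":[-0.04,0,0],"dr":[0,0,0]},{"travel":[0,0,0],"dr":[0,0,0]}]' -1;  python3 -c "
from h import *
go(*F(0,.0525),.022,96.42)"
```

```text
time_s: 24.47
eef_pos: [0.6208, 0.0289, 0.0255]
eef_rot: [0.0, 0.667, 0.745, 0.0]
wrist_force: [-0.9, -1.1, -0.5]
opening: 0.507
now [0.6208 0.0289 0.0255] t 24.47 F [0.     0.0595] f [-0.9 -1.1 -0.5] open 0.507
 travel-first [-0.047 -0.     0.023] dr [ 0.001  0.001 -0.002] travel-after-rot [-0.047 -0.     0.023]
```

```bash
python3 -m handwheel '[{"travel":[-0.02,0,0.02],"dr":[0,0,0]},{"travel":[-0.02,0,0],"dr":[0,0,0]},{"travel":[-0.02,0,0],"dr":[0,0,0]},{"travel":[-0.02,0,0],"dr":[0,0,0]}]';python3 -c "
from h import *
go(*F(0,.0525),.022,96.42)"
```

```text
time_s: 24.8
eef_pos: [0.6218, 0.0196, 0.0245]
eef_rot: [-0.003, 0.668, 0.745, 0.002]
wrist_force: [-1.6, 19.1, 3.6]
opening: 0.501
now [0.6218 0.0196 0.0245] t 24.8 F [-0.      0.0502] f [-1.6 19.1  3.6] open 0.501
 travel-first [0.015 0.    0.017] dr [ 0.    -0.013 -0.006] travel-after-rot [0.015 0.    0.016]
```

Contact, at 19 N. I press toward the stop a bit more, then against the fence, then release, lift and look.

```bash
python3 -m handwheel '[{"travel":[-0.03,0,0],"dr":[0,0,0]},{"travel":[-0.03,0,0],"dr":[0,0,0]},{"travel":[-0.015,0.02,0],"dr":[0,0,0]},{"travel":[-0.01,0.02,0],"dr":[0,0,0]}]';python3 -c "
from h import *
go(*F(0,.0525),.022,96.42)"; python3 -m handwheel '[{"travel":[0,0,0],"dr":[0,0,0]},{"travel":[0,0,0],"dr":[0,0,0]},{"travel":[0,0,0],"dr":[0,0,0]},{"travel":[0,0,0],"dr":[0,0,0]},{"travel":[0,0,-0.15],"dr":[0,0,0]},{"travel":[0,0,-0.25],"dr":[0,0,0]},{"travel":[0,0,-0.25],"dr":[0,0,0]},{"travel":[0,0,-0.2],"dr":[0,0,0]},{"travel":[0,0,0],"dr":[-0.03,-0.04,0]},{"travel":[0.2,-0.1,0],"dr":[0,0,0]},{"travel":[0.2,-0.1,0],"dr":[0,0,0]},{"travel":[0,-0.1,0],"dr":[0,0,0]},{"travel":[0,0,0],"dr":[0,0,0]},{"travel":[0,0,0],"dr":[0,0,0]}]' 0.6;python3 - <<'E'
from h import *
go(*F(0,.0525),.022,96.42)
snap('wrist','w4.png');im,c=load('w4.png')
snap('scene','s4.png')
p=proj(c,np.array([[*F(a,b),.05] for a in(-.03,.04) for b in(-.18,.1)]));print(p.round())
x0,y0=np.maximum(p.min(0)-15,0).astype(int);x1,y1=(p.max(0)+15).astype(int);cr=im[y0:y1,x0:x1];f=min(790/cr.shape[1],590/cr.shape[0]);print(x0,y0,f)
cv2.imwrite('pics/w4c.png',cv2.resize(cr,None,fx=f,fy=f,interpolation=cv2.INTER_CUBIC))
E
```

```text
time_s: 25.13
eef_pos: [0.622, 0.0202, 0.0245]
eef_rot: [-0.015, 0.666, 0.745, 0.004]
wrist_force: [-16.9, 1.0, 17.2]
opening: 0.504
now [0.622  0.0202 0.0245] t 25.13 F [0.0003 0.0508] f [-16.9   1.   17.2] open 0.504
 travel-first [ 0.011 -0.002  0.017] dr [-0.027 -0.052 -0.   ] travel-after-rot [ 0.011 -0.002  0.016]
time_s: 26.3
eef_pos: [0.5767, 0.0685, 0.1576]
eef_rot: [0.005, 0.669, 0.744, 0.006]
wrist_force: [-0.6, -0.1, -0.5]
opening: 0.805
now [0.5767 0.0685 0.1576] t 26.3 F [-0.0393  0.1039] f [-0.6 -0.1 -0.5] open 0.805
 travel-first [-0.34   0.25   0.909] dr [ 0.03   0.001 -0.011] travel-after-rot [-0.342  0.262  0.904]
[[328. 457.]
 [329. 207.]
 [394. 455.]
 [416. 206.]]
313 190 2.8095238095238093
```

View pics/w4c.png

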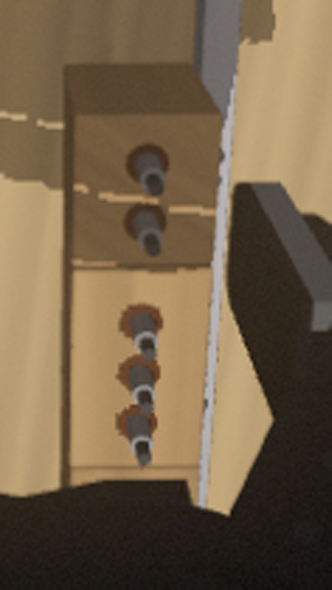

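The row looks tight at short/mid (row 265) and mid/long (row 467). I'll shift so the whole row including the stop is visible, and measure it.

```bash
python3 -m handwheel '[{"travel":[0,0,-0.2],"dr":[0.03,0,-0.01]},{"travel":[-0.15,0,-0.2],"dr":[0,0,0]},{"travel":[-0.2,0,-0.15],"dr":[0,0,0]},{"travel":[-0.2,0,-0.05],"dr":[0,0,0]},{"travel":[-0.2,-0.05,0],"dr":[0,0,0]},{"travel":[-0.2,0,0],"dr":[0,0,0]},{"travel":[0,0,0],"dr":[0,0,0]},{"travel":[0,0,0],"dr":[0,0,0]},{"travel":[0,0,0],"dr":[0,0,0]}]' 0.6;python3 - <<'E'
from h import *
go(*F(-.05,-.05),.25,96.42)
snap('wrist','w5.png');im,c=load('w5.png')
p=proj(c,np.array([[*F(a,b),.05] for a in(-.03,.04) for b in(-.18,.1)]));print(p.round())
x0,y0=np.maximum(p.min(0)-10,0).astype(int);x1,y1=(p.max(0)+10).astype(int);cr=im[y0:y1,x0:x1];f=min(790/cr.shape[1],590/cr.shape[0]);
cr=np.rot90(cr);f=min(790/cr.shape[1],590/cr.shape[0]);print(x0,y0,x1,y1,f)
cv2.imwrite('pics/w5c.png',cv2.resize(cr,None,fx=f,fy=f,interpolation=cv2.INTER_CUBIC))
E
```

```text
time_s: 27.15
eef_pos: [0.5908, -0.0883, 0.249]
eef_rot: [0.001, 0.669, 0.743, -0.002]
wrist_force: [-0.1, 0.4, 0.8]
opening: 0.798
now [ 0.5908 -0.0883  0.249 ] t 27.15 F [-0.0428 -0.0535] f [-0.1  0.4  0.8] open 0.798
 travel-first [ 0.023 -0.048 -0.007] dr [-0.002  0.008 -0.015] travel-after-rot [ 0.023 -0.048 -0.007]
[[332. 282.]
 [333.  16.]
 [391. 282.]
 [408.  16.]]
321 5 417 292 2.7526132404181185
```

View pics/w5c.png

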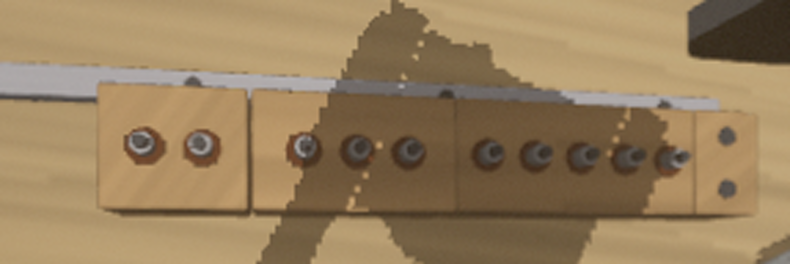

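There's a thin dark line, about 1.5 mm, between short and mid at (250,150); the other joints look closed. I'll push the row along from the short block's free end with shut fingers.

```bash
python3 -m handwheel '[{"travel":[0.2,0.05,0],"dr":[0,0,-0.01]},{"travel":[0.2,0.05,0],"dr":[0,0,0]},{"travel":[0.2,0.05,0.1],"dr":[0,0,0]},{"travel":[0.2,0.05,0.14],"dr":[0,0,0]},{"travel":[0.2,0.05,0.14],"dr":[0,0,0]},{"travel":[0.1,0.03,0.2],"dr":[0,0,0]},{"travel":[0,0,0.24],"dr":[0,0,0]},{"travel":[0,0,0.1],"dr":[0,0,0]},{"travel":[0,0,0],"dr":[0,0,0]},{"travel":[0,0,0],"dr":[0,0,0]}]' -1;  python3 -c "
from h import *
go(*F(0,.112),.025,96.42)"
```

```text
time_s: 28.03
eef_pos: [0.6147, 0.0997, 0.1039]
eef_rot: [0.001, 0.663, 0.749, -0.001]
wrist_force: [-0.7, -0.3, 0.2]
opening: -0.002
now [0.6147 0.0997 0.1039] t 28.03 F [0.0019 0.1306] f [-0.7 -0.3  0.2] open -0.002
 travel-first [-0.122 -0.014  0.526] dr [0.    0.005 0.018] travel-after-rot [-0.124 -0.013  0.526]
```

```bash
python3 -m handwheel '[{"travel":[-0.11,-0.01,0],"dr":[0,0,0.018]},{"travel":[0,0,0],"dr":[0,0,0]},{"travel":[0,0,0.15],"dr":[0,0,0]},{"travel":[0,0,0.17],"dr":[0,0,0]},{"travel":[0,0,0.12],"dr":[0,0,0]},{"travel":[0,0,0],"dr":[0,0,0]},{"travel":[0,0,0],"dr":[0,0,0]}]' -1;  python3 -c "
from h import *
go(*F(0,.0885),.022,96.42)"
```

```text
time_s: 28.62
eef_pos: [0.6242, 0.0796, 0.0485]
eef_rot: [0.008, 0.668, 0.745, 0.005]
wrist_force: [0.8, -0.3, 0.4]
opening: 0.003
now [0.6242 0.0796 0.0485] t 28.62 F [0.0091 0.1096] f [ 0.8 -0.3  0.4] open 0.003
 travel-first [-0.14  -0.063  0.176] dr [ 0.036  0.011 -0.006] travel-after-rot [-0.14  -0.061  0.177]
```

```bash
python3 -m handwheel '[{"travel":[0,-0.055,0],"dr":[0.036,0.011,-0.006]},{"travel":[0,0,0.1],"dr":[0,0,0]},{"travel":[0,0,0.06],"dr":[0,0,0]},{"travel":[0,0,0],"dr":[0,0,0]},{"travel":[-0.05,0,0],"dr":[0,0,0]},{"travel":[-0.03,0,0],"dr":[0,0,0]},{"travel":[0,0,0],"dr":[0,0,0]}]' -1;  python3 -c "
from h import *
go(*F(0,.0885),.022,96.42)"
```

```text
time_s: 29.2
eef_pos: [0.621, 0.0647, 0.029]
eef_rot: [0.003, 0.666, 0.746, 0.002]
wrist_force: [-0.0, -0.1, 0.4]
opening: -0.004
now [0.621  0.0647 0.029 ] t 29.2 F [0.0043 0.0951] f [-0.  -0.1  0.4] open -0.004
 travel-first [-0.044 -0.029  0.046] dr [ 0.014  0.002 -0.   ] travel-after-rot [-0.044 -0.028  0.046]
```

```bash
python3 -m handwheel '[{"travel":[0,-0.028,0.035],"dr":[0.014,0,0]},{"travel":[-0.03,0,0],"dr":[0,0,0]},{"travel":[-0.03,0,0],"dr":[0,0,0]},{"travel":[-0.03,0,0],"dr":[0,0,0]}]';python3 -c "
from h import *
go(*F(0,.0885),.022,96.42)"; python3 -m handwheel '[{"travel":[-0.05,0,0],"dr":[0,0,0]},{"travel":[-0.05,0,0],"dr":[0,0,0]},{"travel":[-0.06,0,0],"dr":[0,0,0]}]';python3 -c "
from h import *
go(*F(0,.0885),.022,96.42)"
```

```text
time_s: 29.53
eef_pos: [0.6177, 0.058, 0.0242]
eef_rot: [-0.004, 0.667, 0.745, 0.004]
wrist_force: [-1.8, 24.8, 3.3]
opening: 0.001
now [0.6177 0.058  0.0242] t 29.53 F [0.0002 0.0888] f [-1.8 24.8  3.3] open 0.001
 travel-first [-0.002 -0.001  0.015] dr [ 0.002 -0.024 -0.004] travel-after-rot [-0.002 -0.001  0.015]
time_s: 29.78
eef_pos: [0.6173, 0.0585, 0.0246]
eef_rot: [-0.018, 0.667, 0.745, 0.017]
wrist_force: [-1.7, 40.1, 7.4]
opening: -0.003
now [0.6173 0.0585 0.0246] t 29.78 F [-0.0001  0.0893] f [-1.7 40.1  7.4] open -0.003
 travel-first [-0.006  0.001  0.017] dr [ 0.002 -0.095 -0.004] travel-after-rot [-0.006  0.001  0.017]
```

Contact is exactly where a closed row should end (0.0885). I back off and look again.

```bash
python3 -m handwheel '[{"travel":[0.06,0,0],"dr":[0,0,0]},{"travel":[0.06,0,0],"dr":[0,-0.09,0]},{"travel":[0,0,-0.1],"dr":[0,0,0]},{"travel":[0,0,-0.25],"dr":[0,0,0]},{"travel":[0,0,-0.25],"dr":[0,0,0]},{"travel":[0,0,-0.25],"dr":[0,0,0]},{"travel":[0,-0.05,-0.25],"dr":[0,0,0]},{"travel":[-0.2,-0.1,-0.25],"dr":[0,0,0]},{"travel":[-0.2,-0.1,0],"dr":[0,0,0]},{"travel":[-0.2,0,0],"dr":[0,0,0]},{"travel":[-0.2,0,0],"dr":[0,0,0]},{"travel":[-0.15,0,0],"dr":[0,0,0]},{"travel":[0,0,0],"dr":[0,0,0]},{"travel":[0,0,0],"dr":[0,0,0]}]';python3 - <<'E'
from h import *
go(*F(-.05,-.05),.25,96.42)
snap('wrist','w6.png');im,c=load('w6.png')
p=proj(c,np.array([[*F(a,b),.05] for a in(-.03,.04) for b in(-.18,.1)]))
x0,y0=np.maximum(p.min(0)-10,0).astype(int);x1,y1=(p.max(0)+10).astype(int);cr=np.rot90(im[y0:y1,x0:x1]);f=790/cr.shape[1];print(x0,y0,x1,y1,f)
cv2.imwrite('pics/w6c.png',cv2.resize(cr,None,fx=f,fy=f,interpolation=cv2.INTER_CUBIC))
E
```

```text
time_s: 30.95
eef_pos: [0.5946, -0.0658, 0.2326]
eef_rot: [0.001, 0.664, 0.748, 0.001]
wrist_force: [-0.1, 0.2, 0.4]
opening: 0.0
now [ 0.5946 -0.0658  0.2326] t 30.95 F [-0.0366 -0.0316] f [-0.1  0.2  0.4] open 0.0
 travel-first [-0.122 -0.09  -0.116] dr [0.007 0.001 0.013] travel-after-rot [-0.122 -0.09  -0.116]
314 29 414 317 2.7430555555555554
```

View pics/w6c.png

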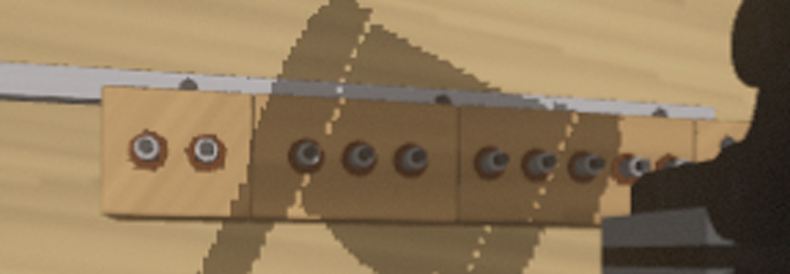

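The short/mid gap is now closed and no joint shows a dark line. I'll check flushness from the top-face corners.

Run:
```python
from h import *
im,c=load('w6.png');f=2.74306
def U(p): return [(314+99-((y+.5)/f-.5),29+((x+.5)/f-.5)) for x,y in p]
def Fr(P): return np.c_[(P[:,:2]-O)@n,(P[:,:2]-O)@d]*1e3
far=[(103,86),(252,95),(459,107),(693,120),(748,123)];near=[(104,213),(252,216),(458,219),(600,222)]
print('far',Fr(plane(c,U(far),.05)).round(1).tolist());print('near',Fr(plane(c,U(near),.05)).round(1).tolist())
print('bits',Fr(plane(c,U([(148,150),(206,152),(307,157),(360,158),(411,161),(491,163),(540,164),(586,167),(632,168)]),.055)).round(1).tolist())
print('bar near edge left of row, z .015',Fr(plane(c,U([(10,98),(95,101)]),.015)).round(1).tolist())
# bystanders: scene before vs after
a,_=load('s0.png');snap('scene','s6.png');b,_=load('s6.png')
for nm,(x,y,w,h) in dict(mug=(375,115,40,72),box=(240,118,42,38),glue=(410,236,36,68),mallet=(195,185,120,115),orange=(335,176,34,34),pink=(302,92,36,26)).items():
    t=a[y:y+h,x:x+w];r=cv2.matchTemplate(b[y-12:y+h+12,x-12:x+w+12],t,cv2.TM_CCOEFF_NORMED);_,v,_,l=cv2.minMaxLoc(r);print(nm,l[0]-12,l[1]-12,round(v,3))
```

```text
far [[20.7, 77.5], [20.4, 28.5], [20.2, -47.1], [20.6, -146.1], [20.7, -172.0]]
near [[-22.2, 76.7], [-22.2, 28.1], [-21.8, -47.0], [-21.9, -104.9]]
bits [[-1.0, 62.6], [-0.9, 43.8], [-1.3, 9.7], [-0.9, -9.1], [-1.3, -27.7], [-0.9, -58.2], [-0.5, -77.7], [-1.0, -96.7], [-0.6, -116.2]]
bar near edge left of row, z .015 [[20.7, 112.9], [21.2, 83.9]]
mug -3 12 0.335
box 0 0 1.0
glue 0 0 0.962
mallet 0 0 0.826
orange 0 0 0.667
pink 0 0 0.614
```

Run:
```python
from h import *
a,_=load('d0.png');snap('side','d6.png');b,_=load('d6.png')
x,y,w,h=368,200,44,45
t=a[y:y+h,x:x+w];_,v,_,l=cv2.minMaxLoc(cv2.matchTemplate(b[y-12:y+h+12,x-12:x+w+12],t,cv2.TM_CCOEFF_NORMED));print(l[0]-12,l[1]-12,v)
o=ctrl.get_obs();print(o['wrist_force'],o['eef_pos'],o['time_s'])
if v>.8 and max(abs(l[0]-12),abs(l[1]-12))<=1: print(ctrl.hand_in())
```

```text
0 0 0.5116459131240845
[-0.26715091 -0.18049872 -0.74147868] [ 0.59449904 -0.06408042  0.23225217] 31.1
```

Run:
```python
from h import *
a,_=load('d0.png');b,_=load('d6.png')
cv2.imwrite('pics/cmp.png',cv2.resize(np.hstack([i[140:260,320:450] for i in(a,b)]),None,fx=3,fy=3))
```

```text
(no output)
```

View pics/cmp.png

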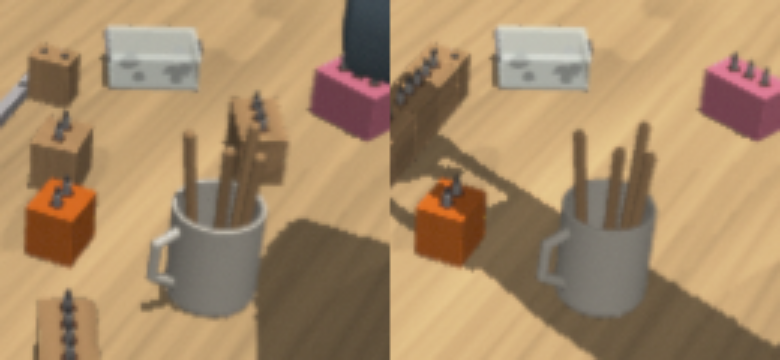

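The mug is at the same place in both pictures ((215,245) and (605,245), which is 390 px apart, the panel offset). Only the shadow on it changed, so I hand in.

```bash
python3 -c "
from bench import ctrl
print(ctrl.hand_in())"
```

```text
the job is handed in; nothing more can be done
None
```

The row is closed up along the bar: long block against the stop, then mid, then short. I handed it in at about 31 s with the arm clear of everything; no verdict is reported. I pressed each block against the bar and toward the stop. A look then showed a gap of about 1.5 mm between short and mid, so I pushed the row tight from the short block's free end with shut fingers, up to about 40 N.

**Last checks**
- **Joints:** the last close-up showed no gap at short/mid or mid/long. The long/stop joint was only partly in view, but it had looked closed in the picture before.
- **Ends:** the block ends measured 77.5, 28.5, -47.1 and -146.1 mm along the bar, against an ideal of 77.5, 27.5, -47.5 and -147.5. That agrees to about 1.4 mm, within what the pictures can resolve.
- **Flushness:** the blocks' far edges lie within 0.5 mm of each other and of the stop, so the row is flush and parallel. The absolute offset from the bar could only be read to about 1 mm.
- **Other objects:** automatic picture matching found no shift for the hardware box, glue, mallet, orange block or pink block. The orange and pink scores were low, at 0.67 and 0.61.
- **Mug:** matching gave no usable result. The scene-camera match was poor (0.34, with a 12-pixel shift), probably because the arm was in the way. The side-camera match was only 0.51 because of a shadow. Comparing the before and after pictures by eye, the mug had not moved.

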